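# Take the end stop out of the housing-cap jig

## Robot

A 6-joint arm with a two-finger parallel gripper is mounted at the origin on the work surface. World frame = base frame: x ahead of the robot, y to its left, z up, the work surface at z = 0. Lengths are in m, angles in rad, forces in N, time in s.
With the tool pointing down it reaches from about 0.3 to 0.875 m from the base axis. Payload 6.4 kg.
Tool frame: the origin (TCP) lies at the very end of the fingers, on their centre line; the grasp point (between the pads) lies 19 mm behind it; z points along the fingers, y is the direction in which the jaws open and shut (so a half turn about z gives the same grasp; the last joint's range is limited). The gripper opens to 85 mm and grips with 20 to 120 N. Pads are 22 mm wide; open, the fingers measure 114 mm over their backs; the gripper's body (76 mm by 85 mm) begins 54 mm behind the grasp point. The pads swing forward as they close: fully open they stand 13 mm farther back than shut.
Start: joints at [1, 0.181, 1.607, -0, 1.354, -0.206], TCP at [0.205, 0.537, 0.231] pointing down, gripper open.
Joint ranges: [-2.99, 2.99], [-0.89, 2.07], [0.3, 2.58], [-1.14, 4.28], [0, 2.63], [-3.12, 3.12]. Speed limits (rad/s): [2.57, 2.57, 3.01, 3.14, 3.14, 3.14].

## Interface

Orientations are given as a unit quaternion [x, y, z, w].
In Python, from plant import telemetry, eyes, workorder gives the robot as it stands.
- The arm moves only by the shell command python3 -m inch 'ROWS' [FORCE]. ROWS is JSON, a list of rows, each a list of 3 entries, a list of its own where there are three numbers: the closure in counts, from 0 (fully open) to 255 (shut), then the shift along the tool's x, y, z in cm, then the turn about the tool's z in degrees. A call has 1 to 10 rows; each row shifts and turns the pose as measured when the row begins, along the tool's axes as they then stand; what a row does not reach is not made up. A row lasts 1/8 s, in which the tool goes at most 62.5 mm and 10.7 degrees, less where a joint would pass 70% of its speed; a pose out of reach is approached as far as the arm can. A call is refused whole if a number of a shift passes 6.25 or a number of a turn 10.7, either way. A call with a gripper value outside its range is refused whole. The fingers move at their own pace and stop on an object; FORCE is the grip in N (left out, the last holds). Time passes only in rows, so rows that do not move let the fingers close. It gives the time, the measured TCP pose, the force and the opening at its end, in the units of the state.
- telemetry.get_obs(): the state, without advancing time (a new reading comes with each control period).
- eyes.snapshot(name): name is "scene" or "top" or "wrist"; returns the picture (384x512x3 uint8, red, green, blue); there is no depth.
- eyes.camera_model(name): a dict with "intrinsics" (3x3 intrinsics, pixels), "eye" and "orientation" of the camera in the world; the wrist camera has in their place "mount" (4x4, takes a point from camera to tool coordinates, whose origin is the TCP and whose axes are the flange's). Camera axes: x right, y down, z forward; pixel columns grow to the right and rows downward; lengths in m; the calibration is good to about 2 mm. A picture is of the moment at which its call begins: read the wrist's pose just before it. camera_model takes no time and is no camera call.
- workorder.hand_in(): hands the job in, once; it reports no verdict.
The state is a dict: "time_s": time; "joint_pos": joint angles; "dq": joint speeds; "tau": joint torques, N m; "tcp_pos": TCP position; "tcp_rot": TCP orientation; "contact_force": force on the tool from outside, world axes, zero at the start; "ft_torque": the same for the moment, N m; "grip_width": opening from 0.0 (shut) to 1.0 (fully open).
Only numpy, scipy, OpenCV 4.12 (cv2) and the standard library are available. Lean on these libraries where they do the work, as an engineer would, in place of code of your own. Each camera call takes 0.05 s, during which the arm holds its last target.

## Task

The yellow end stop of the housing-cap jig is slackened off and has to come out: slide it along its T-slot, over the spring keeper, until it comes up against the plate at the slot's open end, lift it straight out of the drop-out opening there, and stand it upright on its foot in the empty half of the blue tray. Set it down rather than dropping it, and leave the housing cap on the jig and the parts in the two trays where they are.

Things in the scene. Friction and masses are not known exactly. Their poses are not given: they have to be found in the camera images.
- stop_mid (a point): Centre of the yellow end stop's upper block, the part to move (0.24 to 0.39 kg). Block 26 mm along the slot x 32 mm across x 36 mm high: top 18 mm above this point. Under it a yellow shoe 40 x 32 x 10 mm slides on the aluminium rail, whose top is 28 mm below this point and 60 mm wide. Axes: x along the slot towards its open end, y across, z up. Place and direction vary.
- stop: The same end stop; origin at the centre of its foot's underside, 45 mm below stop_mid, same axes. Its steel T-foot, 40 mm long x 26 wide x 8 high, runs in the rail's T-slot, held down by the slot's lips, with 1.5 mm play each side. Only in the drop-out opening does it lift straight up; 18 mm of lift clears the rail. Elsewhere a lift jams at about 1 mm; a free one takes 3 to 12 N.
- foot_front (a point): Leading end of the T-foot, half-way up it (41 mm below stop_mid, 20 mm ahead). The slot's open end is not measured: it lies 85 to 150 mm further along +x from the start. There the lips are cut away for 46 mm and a rigid black end plate, flush with the rail top, stops the foot. It lifts out when touching that plate or up to 6 mm short. Pushed on harder, the stop slips in the grip.
- foot_back (a point): Trailing end of the T-foot, 40 mm behind foot_front. Ahead in the slot's floor is the spring keeper, a steel ball standing 3.5 mm proud so that the foot cannot wander into the opening: foot_front meets it 70 mm before the end plate, the foot rides over it against 4 to 10 N more than the 3 to 7 N of plain sliding and foot_back is past it with 20 mm still to go. That is not the end: keep sliding.
- tray_free (a point): Point on the inner floor of the blue plastic tray, at the centre of its empty half, 4 mm above the tray's underside. The half is 112 mm (x axis of this point) x 79 mm (y axis), z up; tray walls and the divider rise 24 mm above this point and are 4 mm thick. The other half, 83 mm away along -y, holds a spare steel clamp dog.
- cap: Dull aluminium housing cap, round, 76 mm across, 33 mm high, loose on the rail top between the fixed jaw and the end stop; origin at the centre of its underside. To be left alone.
- spare_dog: Spare steel clamp dog, 40 x 30 x 26 mm, loose in the other half of the blue tray; origin at the centre of its underside. To be left alone.
- socket: Black polymer lamp socket, 42 mm across, 40 mm high, standing loose in the grey tray (120 x 170 x 28 mm); origin at the centre of its underside. To be left alone.
- meter_knob: Brass meter knob, 30 mm across, 18 mm high, loose in the grey tray; origin at the centre of its underside. To be left alone.
There are look-alikes about, which are no part of the job. There is more than one size of the stop; the one meant has the size given above. Of the things shaped like the part that bears tray_free, the blue one is meant.

How it is judged:
By the outcome, as a careful person would: the job done as asked, in the order asked, and still so for the second after the job is handed in, with the robot touching nothing.
It also fails if it takes over 38 s, if anything falls off the work surface, if the arm or the gripper's body presses on something with over 40 N, if the wrist force passes 120 N, or if a joint passes its speed limit or range.

## Working session

There is one attempt and no reset: what is moved stays moved. The work goes in short steps, Python scripts to look and compute and a shell command to move; the robot and the scene stay as the last step left them, time stands still between calls to the robot, and variables do not carry over. Pictures are saved under pics/ and viewed, and the job is handed in when it is done.

```bash
ls; mkdir -p pics; python3 - <<'E'
from plant import telemetry, eyes
import cv2
print(telemetry.get_obs())
for n in ["scene","top"]:
    im=eyes.snapshot(n); cv2.imwrite(f"pics/{n}0.png",cv2.cvtColor(im,cv2.COLOR_RGB2BGR)); print(n,eyes.camera_model(n))
print(eyes.camera_model("wrist"))
E
```

```text
pics
{'time_s': 0.0, 'joint_pos': array([ 9.99684256e-01,  1.81553307e-01,  1.60802847e+00,  2.65725169e-05,
        1.35381199e+00, -2.06328238e-01]), 'dq': array([ 0.00139855,  0.00071373, -0.00020394,  0.00017041,  0.00062557,
        0.00104697]), 'tau': array([ 2.16603046e-03, -4.44874370e+01, -3.51336730e+01, -4.17078672e-05,
        9.00226791e-03,  4.78000231e-05]), 'tcp_pos': array([0.20480809, 0.53668255, 0.23036738]), 'tcp_rot': array([ 1.81385082e-01,  9.83411735e-01, -8.28451939e-04, -3.53318388e-04]), 'contact_force': array([0.99154482, 0.26030543, 0.21934123]), 'ft_torque': array([0.03835277, 0.04183132, 0.00589644]), 'grip_width': 1.0012696620883712}
scene {'intrinsics': array([[350.29246841,   0.        , 257.03112888],
       [  0.        , 350.29246841, 197.42021933],
       [  0.        ,   0.        ,   1.        ]]), 'eye': array([0.93811359, 0.36272733, 0.76241745]), 'orientation': array([ 0.36568741,  0.86997883, -0.30712459, -0.12281711])}
top {'intrinsics': array([[456.11351889,   0.        , 257.36271849],
       [  0.        , 456.11351889, 189.23154108],
       [  0.        ,   0.        ,   1.        ]]), 'eye': array([ 0.34342491, -0.02304916,  1.15176558]), 'orientation': array([ 0.72930326, -0.67622927,  0.07044977, -0.07660007])}
{'intrinsics': array([[264.50539009,   0.        , 253.69141854],
       [  0.        , 264.50539009, 190.33603889],
       [  0.        ,   0.        ,   1.        ]]), 'mount': array([[ 2.12128534e-04, -9.65335012e-01, -2.61013927e-01,
         6.60515882e-02],
       [ 9.99999350e-01, -8.76314258e-05,  1.13680554e-03,
         1.73751083e-05],
       [-1.12027122e-03, -2.61013998e-01,  9.65334366e-01,
        -1.41495009e-01],
       [ 0.00000000e+00,  0.00000000e+00,  0.00000000e+00,
         1.00000000e+00]])}
```

View pics/scene0.png

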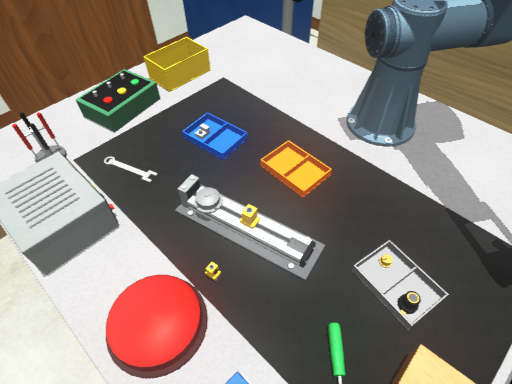

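View pics/top0.png

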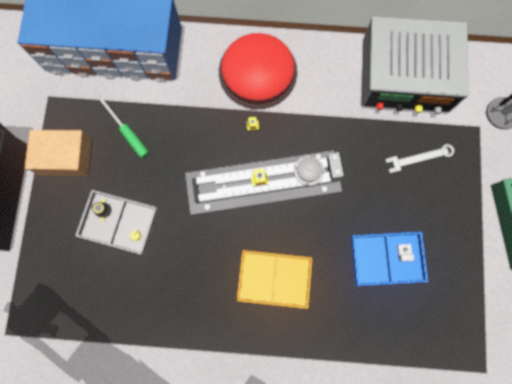

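The scene view shows a stop in the rail at (249,213) and a smaller yellow one loose at (212,270). The blue tray is at (215,133) and an orange look-alike tray at (296,167). I'll enlarge both views to confirm.

```bash
python3 - <<'E'
import cv2
a=cv2.imread("pics/scene0.png"); t=cv2.imread("pics/top0.png")
cv2.imwrite("pics/c1.png",cv2.resize(a[165:285,170:330],None,fx=5,fy=5,interpolation=cv2.INTER_CUBIC))
cv2.imwrite("pics/c2.png",cv2.resize(t[110:220,180:350],None,fx=4.7,fy=4.7,interpolation=cv2.INTER_CUBIC))
cv2.imwrite("pics/c3.png",cv2.resize(t[225:295,345:435],None,fx=8,fy=8,interpolation=cv2.INTER_CUBIC))
E
```

```text
(no output)
```

View pics/c1.png

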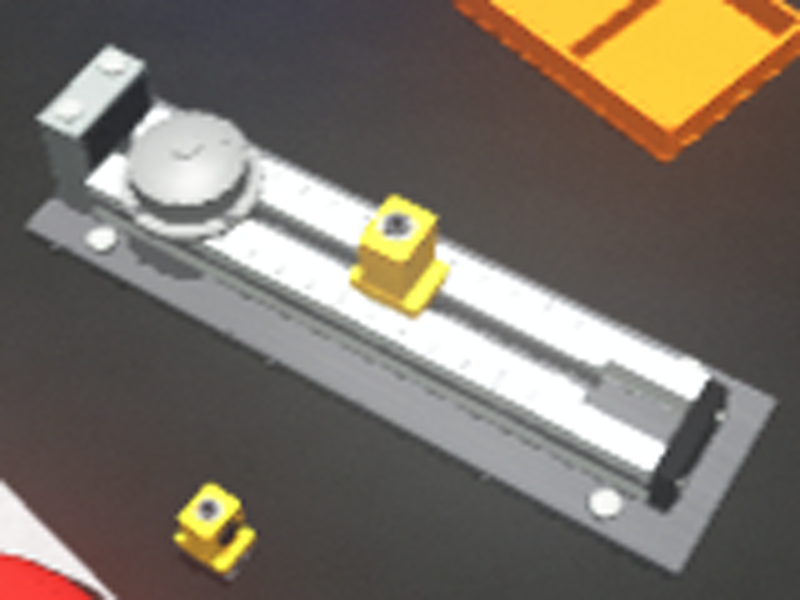

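View pics/c2.png

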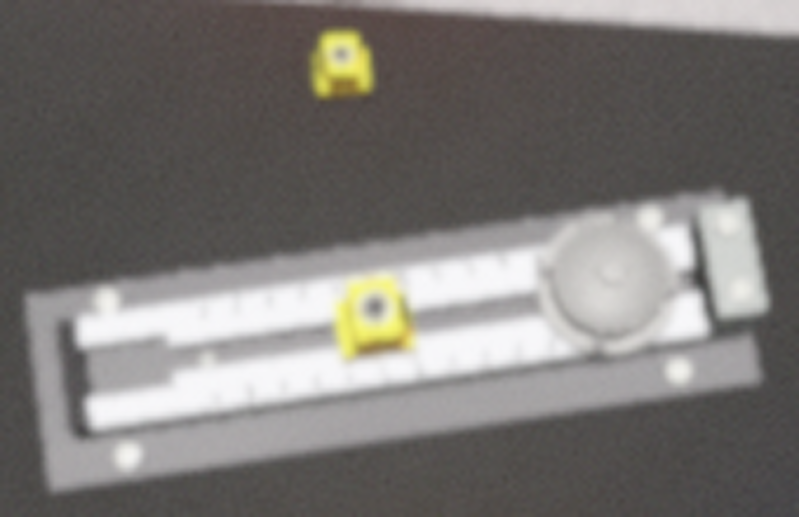

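View pics/c3.png

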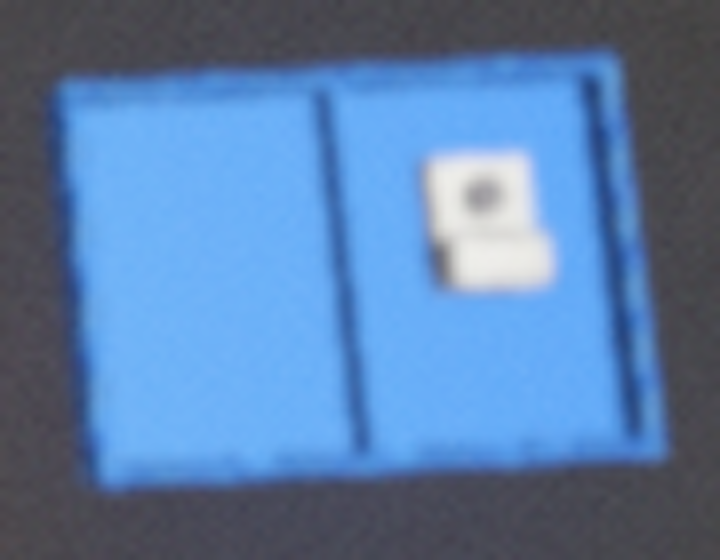

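Candidates: A is the stop in the rail (scene 249,211; top 260,175), standing in the T-slot behind the cap with the larger block. B is the smaller loose one (scene 212,268; top 252,124). A fits, because B is smaller and isn't on the rail. Tray: the blue one (top 390,258), with the empty half on the left in the top view (372,260). Next I'll triangulate.

```bash
cat > h.py <<'E'
import numpy as np, cv2
from scipy.spatial.transform import Rotation as R
from plant import eyes, telemetry
def cam(n,obs=None):
    m=eyes.camera_model(n); K=m["intrinsics"]
    if n!="wrist": return K,R.from_quat(m["orientation"]).as_matrix(),np.array(m["eye"])
    T=np.eye(4);T[:3,:3]=R.from_quat(obs["tcp_rot"]).as_matrix();T[:3,3]=obs["tcp_pos"];T=T@m["mount"]
    return K,T[:3,:3],T[:3,3]
def ray(c,p):
    K,Rm,e=c; d=Rm@np.linalg.solve(K,[p[0],p[1],1.]); return e,d/np.linalg.norm(d)
def onz(c,p,z): e,d=ray(c,p); return e+d*(z-e[2])/d[2]
def tri(*cp):
    A=np.zeros((3,3));b=np.zeros(3);rs=[ray(c,p) for c,p in cp]
    for e,d in rs: M=np.eye(3)-np.outer(d,d);A+=M;b+=M@e
    x=np.linalg.solve(A,b); return x,[np.linalg.norm((np.eye(3)-np.outer(d,d))@(x-e)) for e,d in rs]
def proj(c,X):
    K,Rm,e=c; q=K@(Rm.T@(np.asarray(X)-e)); return q[:2]/q[2]
E
python3 - <<'E'
from h import *
np.set_printoptions(precision=4,suppress=True)
S=cam("scene");T=cam("top")
s=lambda x,y:((x+.5)/5-.5+170,(y+.5)/5-.5+165)
t=lambda x,y:((x+.5)/4.7-.5+180,(y+.5)/4.7-.5+110)
u=lambda x,y:((x+.5)/8-.5+345,(y+.5)/8-.5+225)
print("S axes",S[1],"T",T[1])
for n,a,b in [("stoptop",(399,225),(376,305)),("endA",(708,375),(78,325)),("endB",(655,470),(90,430)),("lookalike",(209,510),(342,55)),("ball",None,(208,357)),]:
    if a: print(n,tri((S,s(*a)),(T,t(*b))))
for n,b in [("endA",(78,320)),("endB",(90,430)),("jawA",(690,225)),("jawB",(708,332)),("ball",(208,357)),("plate",(84,375)),("cutA",(168,345)),("cutB",(175,380))]:
    print(n,onz(T,t(*b),.04))
for n,b in [("tl",(62,85)),("tr",(615,55)),("br",(662,455)),("bl",(100,485)),("divT",(322,93)),("divB",(362,450))]: print(n,onz(T,u(*b),.028))
for n,b in [("dog",(485,195)),]: print(n,onz(T,u(*b),.03))
E
```

```text
S axes [[-0.7024  0.5608 -0.4383]
 [ 0.7117  0.5439 -0.4446]
 [-0.0109 -0.6242 -0.7812]] T [[ 0.0755 -0.9756  0.2064]
 [-0.9971 -0.0737  0.0164]
 [-0.0008 -0.207  -0.9783]]
stoptop (array([ 0.6022, -0.0067,  0.0926]), [np.float64(0.0014903554873064884), np.float64(0.0014903554873066328)])
endA (array([0.5744, 0.1483, 0.103 ]), [np.float64(0.009010924096711144), np.float64(0.00901092409671103)])
endB (array([ 0.554 ,  0.1397, -0.0267]), [np.float64(0.009755476679727027), np.float64(0.009755476679726838)])
lookalike (array([0.7517, 0.0221, 0.0479]), [np.float64(0.000624820391643642), np.float64(0.0006248203916435982)])
endA [0.5958 0.1507 0.04  ]
endB [0.537  0.1382 0.04  ]
jawA [ 0.6729 -0.1723  0.04  ]
jawB [ 0.6146 -0.1844  0.04  ]
ball [0.581  0.0797 0.04  ]
plate [0.5663 0.1444 0.04  ]
cutA [0.5859 0.1015 0.04  ]
cutB [0.5672 0.096  0.04  ]
tl [ 0.4826 -0.2463  0.028 ]
tr [ 0.5048 -0.4162  0.028 ]
br [ 0.3845 -0.4305  0.028 ]
bl [ 0.3628 -0.2617  0.028 ]
divT [ 0.4862 -0.3262  0.028 ]
divB [ 0.3791 -0.3402  0.028 ]
dog [ 0.4584 -0.3759  0.03  ]
```

```bash
python3 - <<'E'
from h import *
np.set_printoptions(precision=4,suppress=True)
S=cam("scene");T=cam("top")
s=lambda x,y:((x+.5)/5-.5+170,(y+.5)/5-.5+165)
t=lambda x,y:((x+.5)/4.7-.5+180,(y+.5)/4.7-.5+110)
for n,a,b in [("stoptop",(399,225),(376,305)),("endA",(655,470),(78,325)),("endB",(708,375),(90,430)),("capTop",(188,155),(610,278))]:
    print(n,tri((S,s(*a)),(T,t(*b))))
o=telemetry.get_obs()
r=R.from_quat(o["tcp_rot"]).as_matrix()
tgt=np.array([.602-.232*.0,-.005,.24])
print(r, r.T@(tgt-o["tcp_pos"])*100)
E
```

```text
stoptop (array([ 0.6022, -0.0067,  0.0926]), [np.float64(0.0014903554873064884), np.float64(0.0014903554873066328)])
endA (array([0.5925, 0.1509, 0.0411]), [np.float64(0.0007804944435488285), np.float64(0.0007804944435488366)])
endB (array([0.5365, 0.1375, 0.0437]), [np.float64(0.000156668445912626), np.float64(0.00015666844591268988)])
capTop (array([ 0.6328, -0.1281,  0.0679]), [np.float64(5.2995973280725704e-05), np.float64(5.299597328082585e-05)])
[[-0.9342  0.3568 -0.0008]
 [ 0.3568  0.9342 -0.0013]
 [ 0.0003 -0.0015 -1.    ]] [-56.4284 -36.4427  -0.9134]
```

```bash
cat >> h.py <<'E'
def plan(tgt,yaw_deg,n):
    """rows (tool shift cm, turn deg) from now to tgt with tool-x heading yaw_deg, tool down"""
    o=telemetry.get_obs(); r=R.from_quat(o["tcp_rot"]).as_matrix()
    h=np.degrees(np.arctan2(r[1,0],r[0,0])); dh=(yaw_deg-h+180)%360-180
    d=(np.array(tgt)-o["tcp_pos"])/n*100
    print("t",round(o["time_s"],2),"tcp",o["tcp_pos"].round(4),"head",round(h,2),"q6",round(o["joint_pos"][5],2),"turn/row",round(-dh/n,2),"tilt",r[:,2].round(4),"grip",round(o["grip_width"],3))
    for k in range(n):
        a=np.radians(h+dh*k/n); print([round(d[0]*np.cos(a)+d[1]*np.sin(a),2),round(d[0]*np.sin(a)-d[1]*np.cos(a),2),round(-d[2],2)],end=" ")
    print()
E
python3 -c "
from h import *
plan([.602,-.005,.24],103.4,11)"
```

```text
t 0.1 tcp [0.2049 0.5368 0.2305] head 159.1 q6 -0.21 turn/row 5.06 tilt [-8.0e-04 -1.3e-03 -1.0e+00] grip 0.998
[np.float64(-5.13), np.float64(-3.31), np.float64(-0.09)] [np.float64(-5.4), np.float64(-2.85), np.float64(-0.09)] [np.float64(-5.63), np.float64(-2.36), np.float64(-0.09)] [np.float64(-5.82), np.float64(-1.85), np.float64(-0.09)] [np.float64(-5.96), np.float64(-1.33), np.float64(-0.09)] [np.float64(-6.05), np.float64(-0.8), np.float64(-0.09)] [np.float64(-6.1), np.float64(-0.26), np.float64(-0.09)] [np.float64(-6.1), np.float64(0.28), np.float64(-0.09)] [np.float64(-6.05), np.float64(0.81), np.float64(-0.09)] [np.float64(-5.96), np.float64(1.34), np.float64(-0.09)] [np.float64(-5.81), np.float64(1.86), np.float64(-0.09)]
```

```bash
python3 -m inch '[[0,[-5.1,-3.3,-0.1],5],[0,[-5.4,-2.8,-0.1],5],[0,[-5.6,-2.4,-0.1],5],[0,[-5.8,-1.8,-0.1],5],[0,[-5.9,-1.3,-0.1],5],[0,[-6.0,-0.8,-0.1],5],[0,[-6.1,-0.3,-0.1],5],[0,[-6.1,0.3,-0.1],5],[0,[-6.0,0.8,-0.1],5],[0,[-5.9,1.3,-0.1],5]]'
python3 -c "
from h import *
plan([.602,-.005,.24],103.4,3)"
```

```text
time_s: 1.35
tcp_pos: [0.5673, 0.0337, 0.2378]
tcp_rot: [0.588, 0.809, -0.002, -0.001]
contact_force: [1.3, 0.8, 0.1]
grip_width: 1.001
t 1.35 tcp [0.5673 0.0337 0.2378] head 107.97 q6 -0.46 turn/row 1.52 tilt [-0.0034 -0.0014 -1.    ] grip 1.001
[np.float64(-1.58), np.float64(0.7), np.float64(-0.07)] [np.float64(-1.56), np.float64(0.75), np.float64(-0.07)] [np.float64(-1.54), np.float64(0.79), np.float64(-0.07)]
```

```bash
python3 -m inch '[[0,[-1.6,0.7,1.0],1.5],[0,[-1.6,0.8,1.0],1.5],[0,[-1.5,0.8,1.0],1.5],[0,[0,0,0],0]]'
python3 - <<'E'
from h import *
o=telemetry.get_obs();im=eyes.snapshot("wrist")
np.save("w1.npy",np.r_[o["tcp_pos"],o["tcp_rot"]])
print(o["tcp_pos"],o["tcp_rot"],o["contact_force"],o["dq"].round(3))
b=cv2.cvtColor(im,cv2.COLOR_RGB2BGR);cv2.imwrite("pics/w1.png",b);cv2.imwrite("pics/w1b.png",cv2.resize(b,None,fx=1.5,fy=1.5,interpolation=cv2.INTER_CUBIC))
E
```

```text
time_s: 1.85
tcp_pos: [0.6037, -0.0083, 0.2038]
tcp_rot: [0.622, 0.783, -0.002, -0.003]
contact_force: [-1.1, 0.6, 0.7]
grip_width: 0.994
[ 0.60374549 -0.00827882  0.20379818] [ 0.62198006  0.78302465 -0.00239865 -0.00272936] [-1.05524576  0.64541675  0.673165  ] [ 0.021 -0.013  0.005  0.01   0.009  0.   ]
```

View pics/w1b.png

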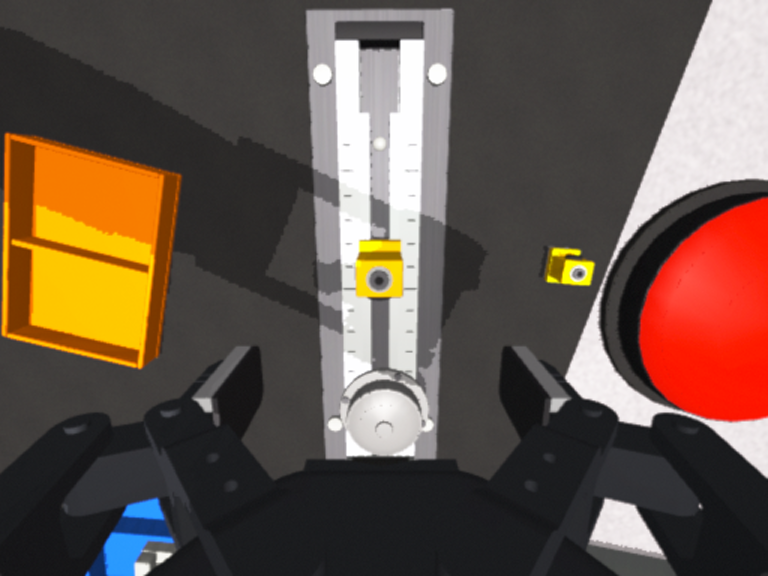

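The wrist view shows the stop's top face centred at (379,278) in the ×1.5 picture, with its shoe in front. The slot runs straight up to the black plate, whose rail edge is at row ~41. The ball is at (380,143), and the cap is behind the stop at (385,415).

```bash
python3 - <<'E'
from h import *
np.set_printoptions(precision=4,suppress=True)
w=np.load("w1.npy");o=dict(tcp_pos=w[:3],tcp_rot=w[3:]);W=cam("wrist",o);S=cam("scene");T=cam("top")
p=lambda x,y:((x+.5)/1.5-.5,(y+.5)/1.5-.5)
s=lambda x,y:((x+.5)/5-.5+170,(y+.5)/5-.5+165)
t=lambda x,y:((x+.5)/4.7-.5+180,(y+.5)/4.7-.5+110)
X,e=tri((S,s(399,225)),(T,t(376,305)),(W,p(379,278)));print("stoptop",X,e)
for z in(.089,.092):
  c=[onz(W,p(*q),z) for q in[(356,258),(403,258),(403,297),(356.5,297)]]
  print(z,np.mean(c,0),"w",np.linalg.norm(c[0]-c[1]),np.linalg.norm(c[2]-c[3]),"l",np.linalg.norm(c[0]-c[3]))
for z in (.042,.046):
  L1,L2,R1,R2=[onz(W,p(*q),z) for q in[(336,42),(340,330),(425,42),(422,330)]]
  print(z,"w",np.linalg.norm(L1-R1),np.linalg.norm(L2-R2),[np.degrees(np.arctan2(*(a-b)[1::-1])) for a,b in((L1,L2),(R1,R2))],"far mid",(L1+R1)/2,"near",(L2+R2)/2)
  print("plate",onz(W,p(379.5,41),z),"ball",onz(W,p(380,143),z-.02),"capTop",onz(W,p(384,412),z+.033))
r=R.from_quat(w[3:]).as_matrix();print("head",np.degrees(np.arctan2(r[1,0],r[0,0])))
E
```

```text
stoptop [ 0.6018 -0.0064  0.0923] [np.float64(0.0009778558418876077), np.float64(0.002011403516153584), np.float64(0.0010390669585794055)]
0.089 [ 0.6017 -0.0061  0.089 ] w 0.03086714576428986 0.031349757303023 l 0.02673140645549504
0.092 [ 0.6016 -0.0053  0.092 ] w 0.030505949971023075 0.03098291417006033 l 0.026418605536564603
0.042 w 0.060494219178800296 0.06691957609805502 [np.float64(102.30988613434336), np.float64(104.07203929989485)] far mid [0.5672 0.1434 0.042 ] near [ 0.6149 -0.06    0.042 ]
plate [0.5664 0.1439 0.042 ] ball [0.581  0.0818 0.022 ] capTop [ 0.6297 -0.1126  0.075 ]
0.046 w 0.05969660179741452 0.06603724026869232 [np.float64(102.30988613434334), np.float64(104.07203929989484)] far mid [0.5675 0.1423 0.046 ] near [ 0.6145 -0.0584  0.046 ]
plate [0.5667 0.1427 0.046 ] ball [0.5811 0.0815 0.026 ] capTop [ 0.6291 -0.1101  0.079 ]
head 103.07738729555392
```

```bash
python3 -m inch '[[0,[0.1,-0.2,4.4],0],[0,[0.1,-0.1,4.4],0],[0,[0,0,4.4],0],[0,[0,0,0],0]]' 
python3 -c "
from h import *
plan([.6017,-.006,.054],103.2,1)
o=telemetry.get_obs();im=eyes.snapshot('wrist');b=cv2.cvtColor(im,cv2.COLOR_RGB2BGR);cv2.imwrite('pics/w2.png',cv2.resize(b,None,fx=1.5,fy=1.5))"
```

```text
time_s: 2.4
tcp_pos: [0.6002, -0.0019, 0.073]
tcp_rot: [0.619, 0.785, -0.001, -0.001]
contact_force: [-1.3, -0.2, -0.6]
grip_width: 1.003
t 2.4 tcp [ 0.6002 -0.0019  0.073 ] head 103.53 q6 -0.44 turn/row 0.33 tilt [-1.6e-03 -3.0e-04 -1.0e+00] grip 1.003
[np.float64(-0.43), np.float64(0.05), np.float64(1.9)]
```

View pics/w2.png

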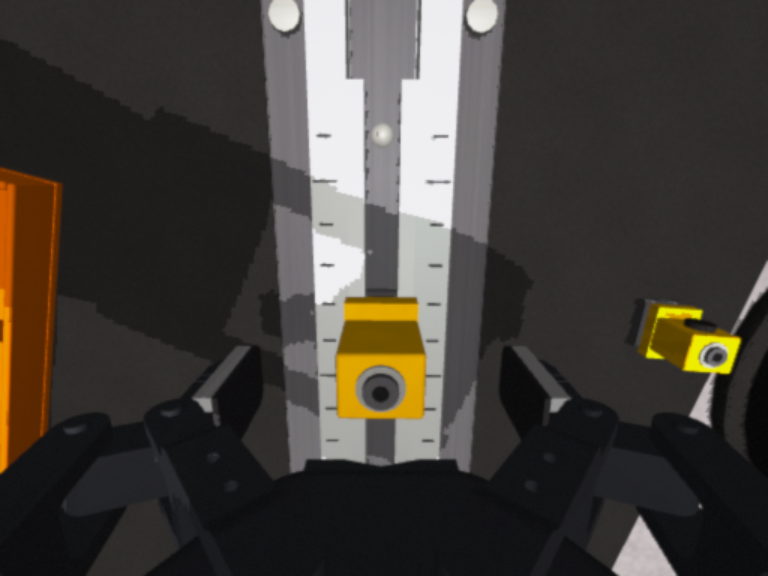

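```bash
python3 -c "
from h import *
o=telemetry.get_obs();W=cam('wrist',o);p=lambda x,y:((x+.5)/1.5-.5,(y+.5)/1.5-.5)
for z in (.086,.089,.092):
  c=[onz(W,p(*q),z) for q in[(337,354.5),(425,354.5),(424,418),(338,418)]]
  print(z,np.mean(c,0),np.linalg.norm(c[0]-c[1]),np.linalg.norm(c[2]-c[3]),np.linalg.norm(c[0]-c[3]))
m=(np.mean(c,0)-o['tcp_pos'])@R.from_quat(o['tcp_rot']).as_matrix();print(m)
"
```

```text
0.086 [ 0.60433304 -0.00991266  0.086     ] 0.03160113552310068 0.032359446843159625 0.02597403611619126
0.089 [ 0.60392436 -0.00826431  0.089     ] 0.03087755501482551 0.03161850305722639 0.02537930096051389
0.092 [ 0.60351567 -0.00661597  0.092     ] 0.030153974506550336 0.030877559271292942 0.024784565804836556
[-0.00446248  0.00013428 -0.01633567]
```

```bash
python3 -m inch '[[0,[-0.3,0,1.0],0.3],[0,[-0.3,0,0.9],0],[0,[0,0,0],0]]' 
python3 -c "
from h import *
plan([.6025,-.0075,.053],103.2,1)"
```

```text
time_s: 2.82
tcp_pos: [0.6079, -0.0087, 0.0615]
tcp_rot: [0.621, 0.784, 0.003, 0.006]
contact_force: [-1.0, 0.1, -0.4]
grip_width: 1.002
t 2.83 tcp [ 0.6079 -0.0087  0.0615] head 103.28 q6 -0.44 turn/row 0.08 tilt [ 0.0124 -0.0031 -0.9999] grip 1.002
[np.float64(0.24), np.float64(-0.5), np.float64(0.85)]
```

```bash
python3 -m inch '[[0,[0,0,0],0]]'; python3 -c "
from h import *
plan([.6025,-.0075,.053],103.2,1);o=telemetry.get_obs();print(o['contact_force'],o['ft_torque'],o['dq'].round(3),o['tau'].round(2),o['joint_pos'])"
```

```text
time_s: 2.95
tcp_pos: [0.6084, -0.0089, 0.0622]
tcp_rot: [0.621, 0.784, 0.003, 0.006]
contact_force: [-0.1, -0.7, 1.2]
grip_width: 0.999
t 2.95 tcp [ 0.6084 -0.0089  0.0622] head 103.26 q6 -0.44 turn/row 0.06 tilt [ 0.0135 -0.0033 -0.9999] grip 0.999
[np.float64(0.27), np.float64(-0.55), np.float64(0.92)] 
[-0.06379604 -0.68304617  1.2092476 ] [-0.03800119 -0.00162844  0.02772109] [-0.002 -0.001 -0.001 -0.002 -0.001 -0.   ] [  0.   -51.45 -29.37  -0.    -0.06  -0.  ] [-2.09188090e-01  4.41901098e-01  1.64536929e+00 -5.16832527e-04
  1.04039376e+00 -4.40429684e-01]
```

```bash
python3 -c "
from h import *
for n in ('wrist','scene'):
  im=eyes.snapshot(n);b=cv2.cvtColor(im,cv2.COLOR_RGB2BGR);cv2.imwrite('pics/%s3.png'%n,cv2.resize(b,None,fx=1.5,fy=1.5))"
```

```text
(no output)
```

View pics/wrist3.png

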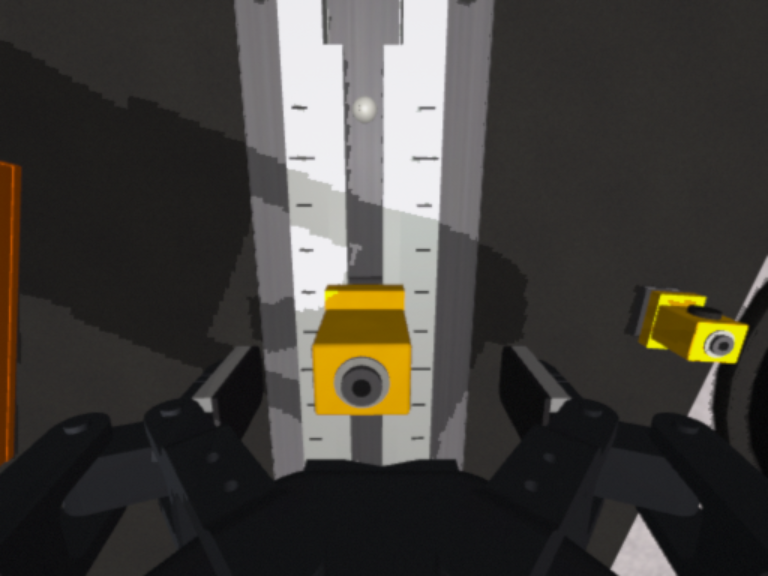

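View pics/scene3.png

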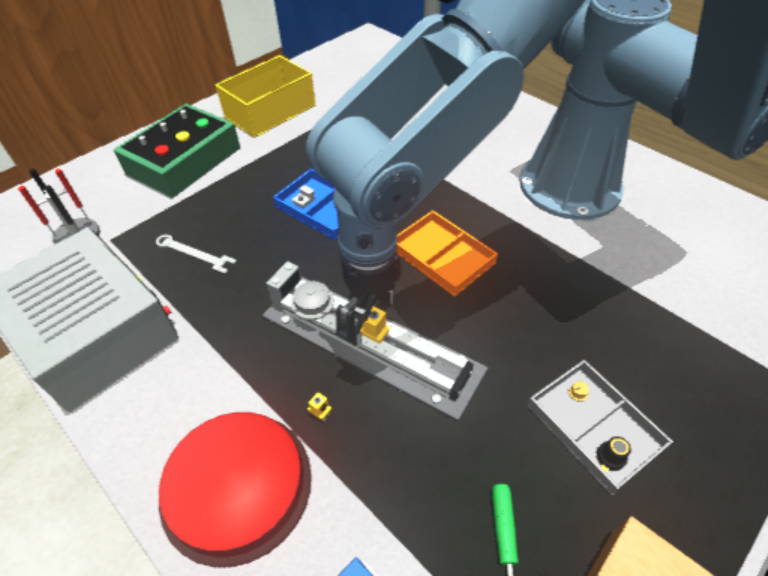

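```bash
python3 -m inch '[[0,[0.1,-0.55,0.5],0],[0,[0,0,0],0]]'; python3 -c "
from h import *
plan([.6025,-.0075,.053],103.2,1);o=telemetry.get_obs();print(o['contact_force'],o['ft_torque'],o['joint_pos'])"
```

```text
time_s: 3.3
tcp_pos: [0.6022, -0.0091, 0.0567]
tcp_rot: [0.621, 0.784, 0.003, 0.006]
contact_force: [-0.5, -0.6, 0.6]
grip_width: 1.001
t 3.3 tcp [ 0.6022 -0.0091  0.0567] head 103.27 q6 -0.44 turn/row 0.07 tilt [ 0.0131 -0.0032 -0.9999] grip 1.001
[np.float64(0.15), np.float64(0.06), np.float64(0.37)] 
[-0.51102275 -0.55829819  0.60283536] [-0.05770058  0.05535566 -0.01035996] [-2.11697794e-01  4.38838097e-01  1.66346569e+00 -4.88885653e-04
  1.02578509e+00 -4.43072942e-01]
```

```bash
python3 -m inch '[[0,[0.1,0.05,0.35],0],[0,[0,0,0],0]]'; python3 -c "
from h import *
plan([.6025,-.0075,.053],103.2,1)
o=telemetry.get_obs();im=eyes.snapshot('wrist');b=cv2.cvtColor(im,cv2.COLOR_RGB2BGR);cv2.imwrite('pics/w4.png',cv2.resize(b[180:300,170:340],None,fx=4.5,fy=4.5,interpolation=cv2.INTER_CUBIC))"
```

```text
time_s: 3.55
tcp_pos: [0.6024, -0.0079, 0.0529]
tcp_rot: [0.621, 0.784, 0.003, 0.006]
contact_force: [-0.2, -0.1, 0.1]
grip_width: 0.999
t 3.55 tcp [ 0.6024 -0.0079  0.0529] head 103.27 q6 -0.44 turn/row 0.07 tilt [ 0.013  -0.0032 -0.9999] grip 0.999
[np.float64(0.04), np.float64(0.02), np.float64(-0.01)]
```

View pics/w4.png

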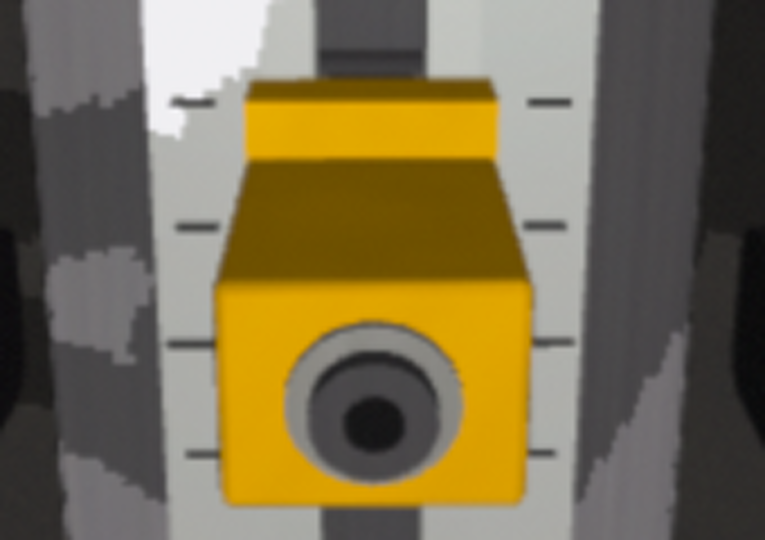

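```bash
python3 -c "
from h import *
o=telemetry.get_obs();W=cam('wrist',o);p=lambda x,y:((x+.5)/4.5-.5+170,(y+.5)/4.5-.5+180)
for z in (.086,.088,.09):
  c=[onz(W,p(*q),z) for q in[(216,283),(530,283),(524,503),(224,503)]]
  m=(np.mean(c,0)-o['tcp_pos'])@R.from_quat(o['tcp_rot']).as_matrix()
  print(z,np.mean(c,0),np.linalg.norm(c[0]-c[1]),np.linalg.norm(c[2]-c[3]),np.linalg.norm(c[0]-c[3]),m*100)
print(o['contact_force'])
"
```

```text
0.086 [ 0.60183363 -0.00816239  0.086     ] 0.03133884808039226 0.03165278722564575 0.025420859061569198 [-0.02045331 -0.04332104 -3.28142344]
0.088 [ 0.60153313 -0.00696232  0.088     ] 0.03075987534663086 0.031068014591240412 0.02495121881736859 [ 0.10198082 -0.04254651 -3.48220722]
0.09 [ 0.60123262 -0.00576224  0.09      ] 0.030180902612869355 0.030483241956834974 0.02448157857316798 [ 0.22441496 -0.04177198 -3.68299101]
[ 0.44676836 -0.5421203  -0.49776323]
```

```bash
python3 -m inch '[[255,[0.05,-0.04,0],0],[255,[0,0,0],0],[255,[0,0,0],0],[255,[0,0,0],0],[255,[0,0,0],0],[255,[0,0,0],0]]' 90; python3 -c "
from h import *
plan([.6025,-.0075,.053],103.2,1);print(telemetry.get_obs()['ft_torque'])"
```

```text
time_s: 4.35
tcp_pos: [0.6025, -0.0077, 0.0537]
tcp_rot: [0.621, 0.784, 0.003, 0.007]
contact_force: [0.3, -1.0, 0.9]
grip_width: 0.368
t 4.35 tcp [ 0.6025 -0.0077  0.0537] head 103.27 q6 -0.44 turn/row 0.07 tilt [ 0.0142 -0.0036 -0.9999] grip 0.368
[np.float64(0.02), np.float64(-0.0), np.float64(0.07)] 
[ 0.02453248 -0.01376733 -0.01057643]
```

```bash
python3 -m inch '[[255,[0.8,0,0],0],[255,[1,0,-0.01],0],[255,[1,0,-0.01],0],[255,[1,0,-0.01],0]]'; python3 -c "
from h import *
d=np.array([-.2284,.9736])
o=telemetry.get_obs();v=o['tcp_pos'][:2]-[.6025,-.0077];print('along',v@d,'lat',v@[d[1],-d[0]],'z',o['tcp_pos'][2],o['contact_force'],o['ft_torque'],o['grip_width'])
plan([.6025,-.0075,.053],103.2,1)"
```

```text
time_s: 4.85
tcp_pos: [0.5934, 0.0309, 0.0537]
tcp_rot: [0.621, 0.784, 0.003, 0.007]
contact_force: [-0.3, -2.7, 0.3]
grip_width: 0.36
along 0.0396473170512937 lat -7.112828913616656e-06 z 0.05365304387025442 [-0.33371792 -2.67191953  0.34240301] [-0.2221119   0.00148577  0.04222981] 0.35966597836744774
t 4.85 tcp [0.5934 0.0309 0.0537] head 103.23 q6 -0.38 turn/row 0.03 tilt [ 0.0146 -0.0044 -0.9999] grip 0.36
[np.float64(-3.95), np.float64(0.0), np.float64(0.07)]
```

```bash
python3 -m inch '[[255,[1,0,-0.01],0],[255,[1,0,-0.01],0],[255,[1,0,-0.01],0],[255,[1,0,-0.01],0]]'; cat > st.py <<'E'
from h import *
d=np.array([-.2284,.9736])
o=telemetry.get_obs();v=o['tcp_pos'][:2]-[.6025,-.0077];f=o['contact_force'];print('along',(v@d).round(4),'lat',(v@[d[1],-d[0]]).round(4),'z',o['tcp_pos'][2].round(4),'Falong',(f[:2]@d).round(2),'Flat',(f[:2]@[d[1],-d[0]]).round(2),'Fz',f[2].round(2),o['ft_torque'].round(3),'grip',o['grip_width'].round(3),'t',o['time_s'])
E
python3 st.py
```

```text
time_s: 5.35
tcp_pos: [0.5846, 0.0706, 0.0544]
tcp_rot: [0.62, 0.784, 0.002, 0.009]
contact_force: [1.9, -9.7, -2.6]
grip_width: 0.362Traceback (most recent call last):
  File "st.py", line 3, in <module>
    o=telemetry.get_obs();v=o['tcp_pos'][:2]-[.6025,-.0077];f=o['contact_force'];print('along',(v@d).round(4),'lat',(v@[d[1],-d[0]]).round(4),'z',o['tcp_pos'][2].round(4),'Falong',(f[:2]@d).round(2),'Flat',(f[:2]@[d[1],-d[0]]).round(2),'Fz',f[2].round(2),o['ft_torque'].round(3),'grip',o['grip_width'].round(3),'t',o['time_s'])
                                                                                                                                                                                                                                                                                              ^^^^^^^^^^^^^^^^^^^^^
AttributeError: 'float' object has no attribute 'round'
```

```bash
sed -i "s/o\['grip_width'\].round(3)/o['grip_width']/" st.py; python3 -m inch '[[255,[1,-0.02,0],0],[255,[1,-0.02,0],0],[255,[1,0,0],0]]'; python3 st.py
```

```text
time_s: 5.72
tcp_pos: [0.5787, 0.0955, 0.0543]
tcp_rot: [0.62, 0.784, -0.001, 0.014]
contact_force: [-0.1, -8.6, -0.0]
grip_width: 0.361
along 0.1059 lat 0.0004 z 0.0543 Falong -8.35 Flat -2.05 Fz -0.04 [-1.807 -0.149 -0.084] grip 0.36095487580693253 t 5.725
```

```bash
python3 -c "
from h import *
plan([.57,.14,.053],103.2,1)
o=telemetry.get_obs();im=eyes.snapshot('wrist');b=cv2.cvtColor(im,cv2.COLOR_RGB2BGR);cv2.imwrite('pics/w5.png',cv2.resize(b,None,fx=1.5,fy=1.5,interpolation=cv2.INTER_CUBIC))"
```

```text
t 5.72 tcp [0.5787 0.0955 0.0543] head 103.33 q6 -0.25 turn/row 0.13 tilt [ 0.0202 -0.0185 -0.9996] grip 0.361
[np.float64(4.53), np.float64(0.18), np.float64(0.13)]
```

View pics/w5.png

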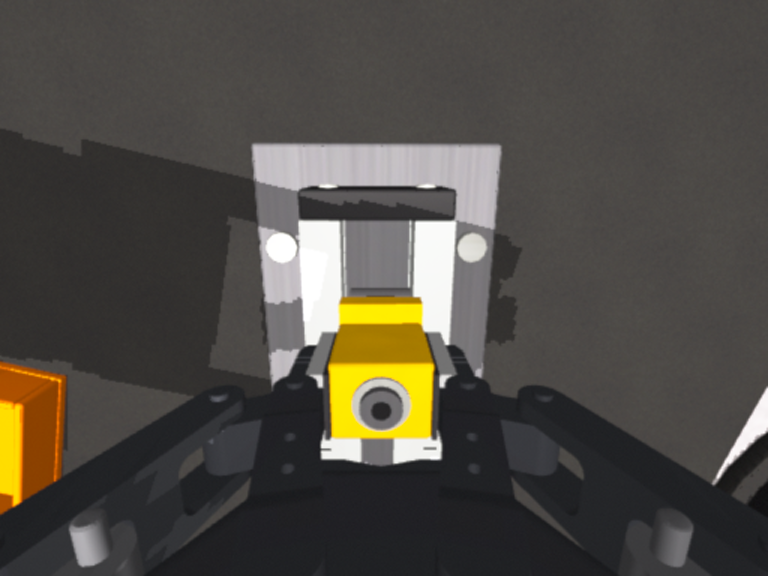

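```bash
python3 -m inch '[[255,[1.1,0,-0.03],0],[255,[1.1,0,-0.03],0]]'; python3 st.py; python3 -c "
from h import *
plan([.57,.14,.053],103.2,1)"
```

```text
time_s: 6.02
tcp_pos: [0.5721, 0.1197, 0.0538]
tcp_rot: [0.621, 0.784, -0.001, 0.012]
contact_force: [-0.2, -0.4, -1.9]
grip_width: 0.363
along 0.131 lat -0.0004 z 0.0538 Falong -0.38 Flat -0.33 Fz -1.86 [-0.161 -0.032  0.001] grip 0.3633951937680857 t 6.025
t 6.03 tcp [0.5721 0.1197 0.0538] head 103.27 q6 -0.21 turn/row 0.07 tilt [ 0.018  -0.0161 -0.9997] grip 0.363
[np.float64(2.02), np.float64(0.26), np.float64(0.08)]
```

```bash
python3 -m inch '[[255,[0.4,0,0],0]]'; python3 st.py;  python3 -m inch '[[255,[0.4,0,0],0]]'; python3 st.py
```

```text
time_s: 6.15
tcp_pos: [0.571, 0.1247, 0.0538]
tcp_rot: [0.62, 0.784, -0.001, 0.012]
contact_force: [0.1, -2.1, 0.4]
grip_width: 0.364
along 0.1362 lat -0.0005 z 0.0538 Falong -2.06 Flat -0.34 Fz 0.4 [-0.387 -0.084  0.075] grip 0.36435881752325616 t 6.15
time_s: 6.28
tcp_pos: [0.5708, 0.126, 0.0541]
tcp_rot: [0.619, 0.785, -0.003, 0.014]
contact_force: [-0.4, -18.5, 3.0]
grip_width: 0.366
along 0.1375 lat -0.0003 z 0.0541 Falong -17.92 Flat -4.63 Fz 3.02 [-3.771  0.155  0.07 ] grip 0.36606004149286875 t 6.275
```

```bash
python3 -m inch '[[255,[-0.1,0,0],0],[255,[0,0,0],0]]'; python3 st.py; python3 -c "
from h import *
plan([.57,.14,.053],103.2,1)
o=telemetry.get_obs();im=eyes.snapshot('wrist');b=cv2.cvtColor(im,cv2.COLOR_RGB2BGR);cv2.imwrite('pics/w6.png',cv2.resize(b[120:320,130:390],None,fx=3,fy=3,interpolation=cv2.INTER_CUBIC))"
```

```text
time_s: 6.52
tcp_pos: [0.5709, 0.1252, 0.0541]
tcp_rot: [0.619, 0.785, -0.003, 0.014]
contact_force: [-0.9, -0.7, -0.7]
grip_width: 0.36
along 0.1366 lat -0.0004 z 0.0541 Falong -0.48 Flat -0.99 Fz -0.67 [-0.124 -0.018  0.021] grip 0.3596080159801809 t 6.525
t 6.53 tcp [0.5709 0.1252 0.0541] head 103.44 q6 -0.2 turn/row 0.24 tilt [ 0.0191 -0.0217 -0.9996] grip 0.36
[np.float64(1.46), np.float64(0.26), np.float64(0.11)]
```

View pics/w6.png

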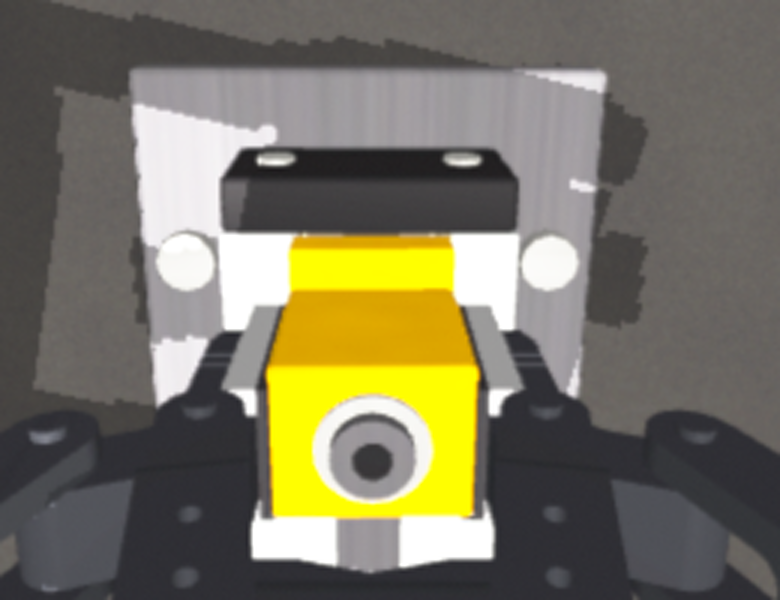

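The shoe's front edge (row ~238 of the crop) sits right at the black plate (row ~232), and the force rose to 18 N there, so the foot is in the opening. I'll lift gently first.

```bash
python3 -m inch '[[255,[0,0,-0.3],0]]'; python3 st.py;  python3 -m inch '[[255,[-0.01,0,-0.4],0],[255,[-0.01,0,-0.4],0]]'; python3 st.py
```

```text
time_s: 6.7
tcp_pos: [0.5702, 0.1256, 0.0566]
tcp_rot: [0.619, 0.785, -0.003, 0.014]
contact_force: [0.7, -1.0, -2.5]
grip_width: 0.36
along 0.1372 lat -0.001 z 0.0566 Falong -1.17 Flat 0.41 Fz -2.54 [-0.138 -0.011  0.046] grip 0.35977647920893224 t 6.7
time_s: 6.95
tcp_pos: [0.5696, 0.1255, 0.0645]
tcp_rot: [0.619, 0.785, -0.003, 0.013]
contact_force: [1.2, -2.0, -3.0]
grip_width: 0.364
along 0.1372 lat -0.0017 z 0.0645 Falong -2.24 Flat 0.68 Fz -3.03 [-0.301 -0.109 -0.025] grip 0.36396685924126826 t 6.95
```

```bash
python3 -m inch '[[255,[-0.02,0.06,-0.6],0],[255,[-0.02,0.06,-0.8],0],[255,[0,0,-1.5],0],[255,[0,0,-3],0],[255,[0,0,-4],0]]'; python3 st.py; python3 -c "
from h import *
o=telemetry.get_obs();im=eyes.snapshot('scene');b=cv2.cvtColor(im,cv2.COLOR_RGB2BGR);cv2.imwrite('pics/s7.png',cv2.resize(b[80:300,120:400],None,fx=2.7,fy=2.7,interpolation=cv2.INTER_CUBIC))"
```

```text
time_s: 7.58
tcp_pos: [0.567, 0.1282, 0.1659]
tcp_rot: [0.619, 0.785, -0.005, 0.011]
contact_force: [1.0, -0.5, -2.8]
grip_width: 0.365
along 0.1405 lat -0.0035 z 0.1659 Falong -0.72 Flat 0.85 Fz -2.81 [ 0.072 -0.021  0.016] grip 0.36464458467970323 t 7.575
```

View pics/s7.png

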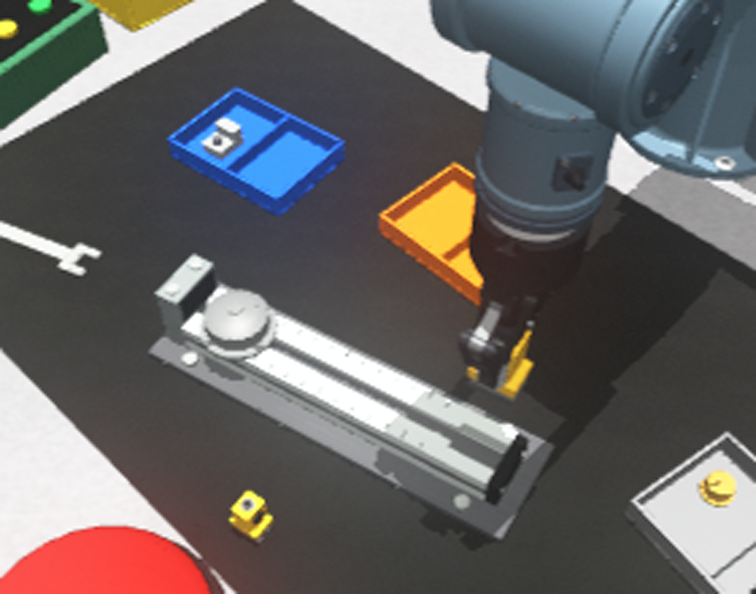

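```bash
python3 -c "
from h import *
np.set_printoptions(precision=4,suppress=True)
plan([.428,-.285,.17],97.3,9)
S=cam('scene');T=cam('top')
s=lambda x,y:((x+.5)/2.7-.5+120,(y+.5)/2.7-.5+80)
u=lambda x,y:((x+.5)/8-.5+345,(y+.5)/8-.5+225)
for n,a,b in [('tr',(168,138),(615,55)),('tl',(280,206),(62,85)),('bl',(345,143),(100,485)),('br',(237,89),(662,455)),('divT',(236,172),(322,93)),('divB',(292,122),(362,450))]: print(n,*tri((S,s(*a)),(T,u(*b))))
"
```

```text
t 7.62 tcp [0.5707 0.1287 0.173 ] head 103.48 q6 -0.2 turn/row 0.69 tilt [ 0.021  -0.0202 -0.9996] grip 0.362
[np.float64(-4.1), np.float64(-2.61), np.float64(0.03)] [np.float64(-4.13), np.float64(-2.56), np.float64(0.03)] [np.float64(-4.16), np.float64(-2.51), np.float64(0.03)] [np.float64(-4.19), np.float64(-2.46), np.float64(0.03)] [np.float64(-4.22), np.float64(-2.41), np.float64(0.03)] [np.float64(-4.25), np.float64(-2.36), np.float64(0.03)] [np.float64(-4.28), np.float64(-2.31), np.float64(0.03)] [np.float64(-4.3), np.float64(-2.26), np.float64(0.03)] [np.float64(-4.33), np.float64(-2.21), np.float64(0.03)] 
tr [ 0.503  -0.4133  0.0328] [np.float64(0.001558289860259851), np.float64(0.0015582898602599711)]
tl [ 0.4814 -0.2451  0.0222] [np.float64(0.0030201442854786856), np.float64(0.003020144285478691)]
bl [ 0.3622 -0.2607  0.0287] [np.float64(0.0010283196361338853), np.float64(0.0010283196361338797)]
br [ 0.3837 -0.4297  0.0276] [np.float64(0.0011313908272237204), np.float64(0.0011313908272236066)]
divT [ 0.4827 -0.3223  0.0254] [np.float64(0.005759604415818061), np.float64(0.005759604415818079)]
divB [ 0.3774 -0.3388  0.0247] [np.float64(0.0029086109065458105), np.float64(0.002908610906545918)]
```

```bash
python3 -m inch '[[255,[-4.1,-2.6,0],0.7],[255,[-4.1,-2.6,0],0.7],[255,[-4.2,-2.5,0],0.7],[255,[-4.2,-2.5,0],0.7],[255,[-4.2,-2.4,0],0.7],[255,[-4.2,-2.4,0],0.7],[255,[-4.3,-2.3,0],0.7],[255,[-4.0,-2.2,0],0.7],[255,[-2.5,-1.5,0],0.5],[255,[0,0,0],0]]';python3 -c "
from h import *
plan([.428,-.295,.10],97.3,2)
o=telemetry.get_obs();print(o['contact_force'])
im=eyes.snapshot('wrist');b=cv2.cvtColor(im,cv2.COLOR_RGB2BGR);cv2.imwrite('pics/w8.png',cv2.resize(b,None,fx=1.5,fy=1.5,interpolation=cv2.INTER_CUBIC))"
```

```text
time_s: 8.88
tcp_pos: [0.4326, -0.2745, 0.1904]
tcp_rot: [0.66, 0.751, 0.004, 0.025]
contact_force: [0.3, 0.3, -3.4]
grip_width: 0.362
t 8.88 tcp [ 0.4326 -0.2745  0.1904] head 97.35 q6 -0.94 turn/row 0.02 tilt [ 0.0427 -0.0276 -0.9987] grip 0.362
[np.float64(-0.99), np.float64(-0.36), np.float64(4.52)] [np.float64(-0.99), np.float64(-0.36), np.float64(4.52)] 
[ 0.3359921   0.25206251 -3.41136334]
```

View pics/w8.png

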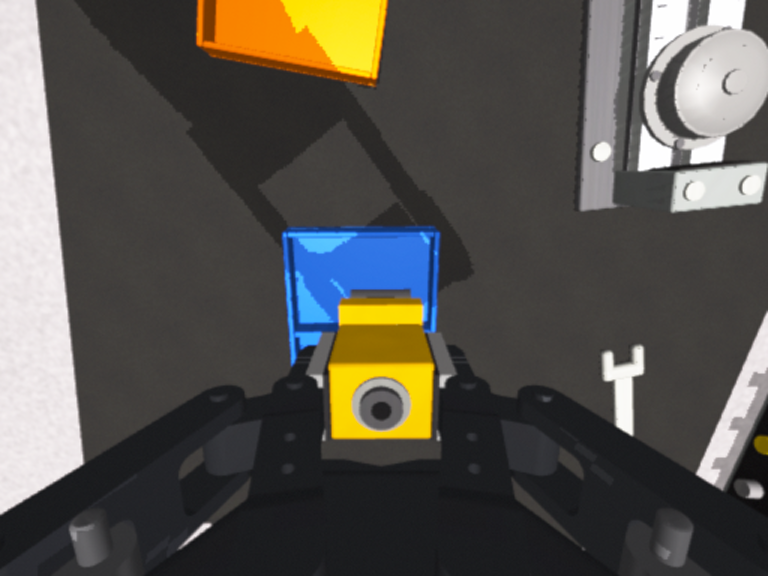

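```bash
python3 -c "
from h import *
o=telemetry.get_obs();W=cam('wrist',o);p=lambda x,y:((x+.5)/1.5-.5,(y+.5)/1.5-.5)
for q in [(284,230),(440,230),(291,333),(438,330)]: print(q,onz(W,p(*q),.028).round(4))
plan([.428,-.295,.10],97.3,2)"
```

```text
(284, 230) [ 0.3637 -0.2588  0.028 ]
(440, 230) [ 0.4813 -0.2441  0.028 ]
(291, 333) [ 0.3744 -0.3425  0.028 ]
(438, 330) [ 0.4941 -0.3261  0.028 ]
t 8.93 tcp [ 0.4329 -0.2735  0.1904] head 97.41 q6 -0.94 turn/row 0.05 tilt [ 0.0429 -0.0271 -0.9987] grip 0.36
[np.float64(-1.03), np.float64(-0.38), np.float64(4.52)] [np.float64(-1.03), np.float64(-0.38), np.float64(4.52)]
```

```bash
python3 -m inch '[[255,[-0.7,-0.3,2.2],0],[255,[-0.7,-0.2,2.2],0],[255,[-0.6,-0.2,2.2],0],[255,[0,0,2.2],0],[255,[0,0,0],0]]';python3 -c "
from h import *
plan([.428,-.295,.04],97.3,2)"
```

```text
time_s: 9.55
tcp_pos: [0.4359, -0.2926, 0.1033]
tcp_rot: [0.657, 0.753, 0.005, 0.027]
contact_force: [0.3, -0.3, -3.2]
grip_width: 0.36
t 9.55 tcp [ 0.4359 -0.2926  0.1033] head 97.76 q6 -0.97 turn/row 0.23 tilt [ 0.0469 -0.0277 -0.9985] grip 0.36
[np.float64(-0.06), np.float64(-0.41), np.float64(3.17)] [np.float64(-0.07), np.float64(-0.41), np.float64(3.17)]
```

```bash
python3 -m inch '[[255,[0,-0.4,2],0.2],[255,[0,-0.4,2],0.2],[255,[0,-0.2,1.3],0],[255,[0,0,0],0]]';python3 -c "
from h import *
plan([.428,-.295,.034],97.3,1)
o=telemetry.get_obs();print(o['contact_force'])
im=eyes.snapshot('wrist');b=cv2.cvtColor(im,cv2.COLOR_RGB2BGR);cv2.imwrite('pics/w9.png',cv2.resize(b,None,fx=1.5,fy=1.5,interpolation=cv2.INTER_CUBIC))
im=eyes.snapshot('scene');b=cv2.cvtColor(im,cv2.COLOR_RGB2BGR);cv2.imwrite('pics/s9.png',cv2.resize(b[60:220,150:350],None,fx=3.7,fy=3.7,interpolation=cv2.INTER_CUBIC))"
```

```text
time_s: 10.05
tcp_pos: [0.4323, -0.2952, 0.0537]
tcp_rot: [0.658, 0.752, 0.005, 0.03]
contact_force: [-0.6, 0.4, -2.9]
grip_width: 0.364
t 10.05 tcp [ 0.4323 -0.2952  0.0537] head 97.59 q6 -0.98 turn/row 0.29 tilt [ 0.0523 -0.0321 -0.9981] grip 0.364
[np.float64(0.08), np.float64(-0.43), np.float64(1.97)] 
[-0.58036784  0.43677977 -2.87457417]
```

View pics/w9.png

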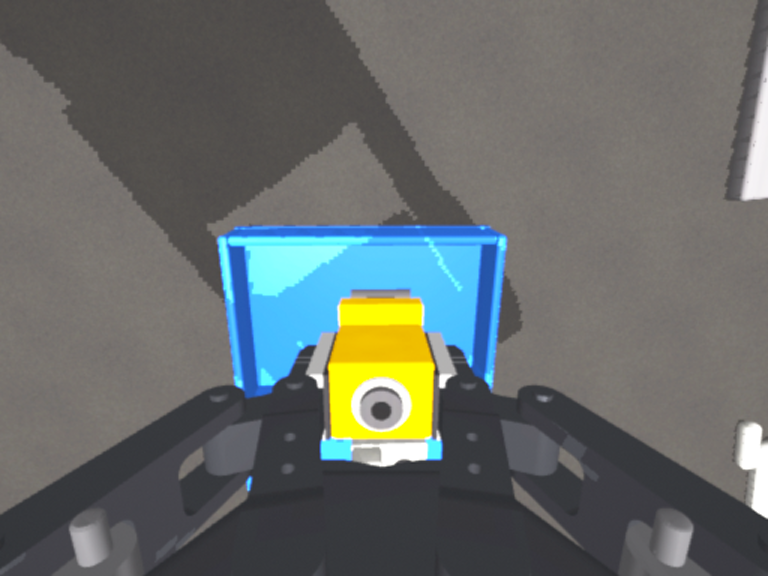

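View pics/s9.png

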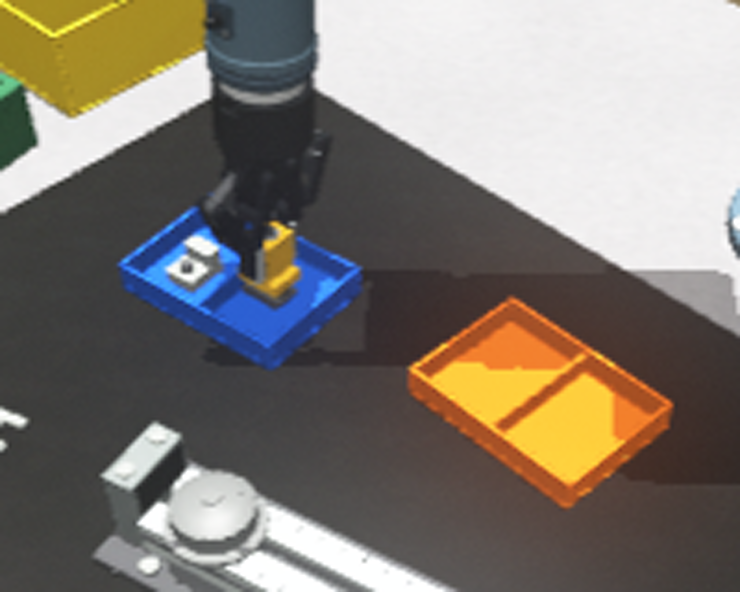

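```bash
python3 -m inch '[[255,[0.05,-0.4,0.8],0.2],[255,[0,-0.1,0.7],0],[255,[0,0,0],0]]'; python3 -m inch '[[255,[0,0,0.3],0]]'; python3 -m inch '[[255,[0,0,0.3],0]]'
```

```text
time_s: 10.52
tcp_pos: [0.4294, -0.2975, 0.04]
tcp_rot: [0.659, 0.751, 0.005, 0.033]
contact_force: [0.4, 0.4, -2.3]
grip_width: 0.358
time_s: 10.65
tcp_pos: [0.4298, -0.2979, 0.0371]
tcp_rot: [0.659, 0.751, 0.005, 0.033]
contact_force: [-0.2, 0.7, -2.7]
grip_width: 0.362
time_s: 10.78
tcp_pos: [0.4301, -0.2986, 0.0351]
tcp_rot: [0.659, 0.751, 0.005, 0.033]
contact_force: [-8.3, 3.6, 25.4]
grip_width: 0.363
```

```bash
python3 -m inch '[[255,[0,0,0.05],0]]';python3 -c "
from h import *
plan([.428,-.295,.034],97.3,1)
o=telemetry.get_obs();print(o['contact_force'],o['ft_torque'])
im=eyes.snapshot('scene');b=cv2.cvtColor(im,cv2.COLOR_RGB2BGR);cv2.imwrite('pics/s10.png',cv2.resize(b[100:170,170:260],None,fx=8,fy=8,interpolation=cv2.INTER_CUBIC))"
```

```text
time_s: 10.9
tcp_pos: [0.4301, -0.2986, 0.0354]
tcp_rot: [0.659, 0.751, 0.005, 0.033]
contact_force: [-1.2, 2.0, 4.1]
grip_width: 0.366
t 10.9 tcp [ 0.4301 -0.2986  0.0354] head 97.4 q6 -0.99 turn/row 0.1 tilt [ 0.0554 -0.0363 -0.9978] grip 0.366
[np.float64(0.38), np.float64(-0.17), np.float64(0.14)] 
[-1.22412515  2.00426281  4.0774726 ] [ 0.62433816  0.48975402 -0.01524052]
```

View pics/s10.png

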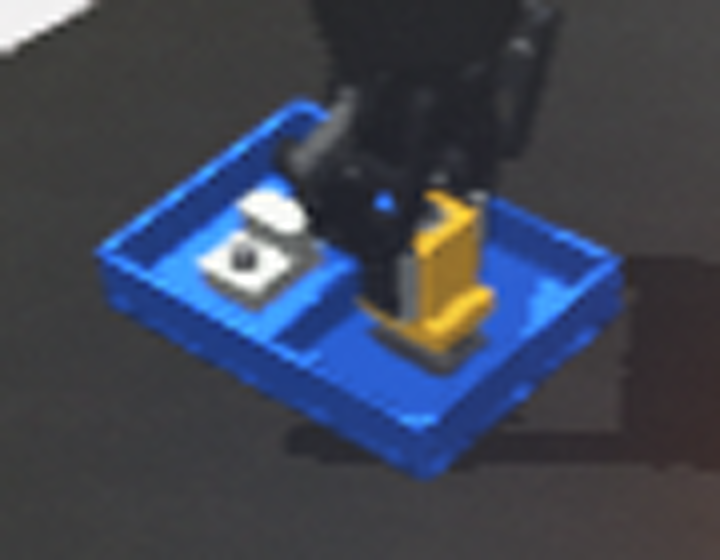

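```bash
python3 -m inch '[[140,[0,0,0],0],[140,[0,0,0],0],[110,[0,0,0],0],[110,[0,0,0],0]]';python3 -c "
from h import *
plan([.428,-.295,.034],97.3,1)
o=telemetry.get_obs();print(o['contact_force'],o['ft_torque'])
im=eyes.snapshot('wrist');b=cv2.cvtColor(im,cv2.COLOR_RGB2BGR);cv2.imwrite('pics/w11.png',cv2.resize(b[130:330,120:380],None,fx=3,fy=3,interpolation=cv2.INTER_CUBIC))"
```

```text
time_s: 11.45
tcp_pos: [0.4313, -0.2998, 0.0363]
tcp_rot: [0.659, 0.751, 0.004, 0.034]
contact_force: [-0.3, 0.0, -0.2]
grip_width: 0.569
t 11.45 tcp [ 0.4313 -0.2998  0.0363] head 97.39 q6 -0.99 turn/row 0.09 tilt [ 0.0576 -0.0388 -0.9976] grip 0.569
[np.float64(0.52), np.float64(-0.26), np.float64(0.23)] 
[-0.32329137  0.00828456 -0.17867302] [-0.0025074  -0.01313627 -0.01600185]
```

View pics/w11.png

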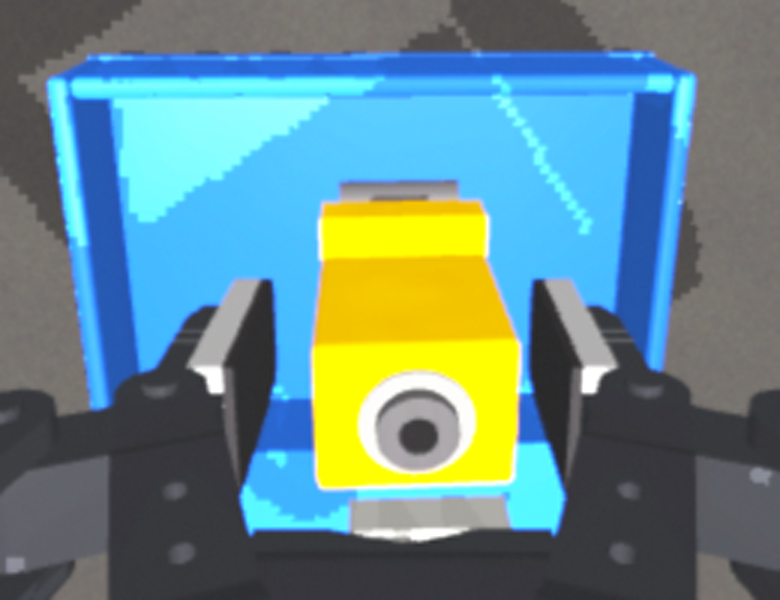

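```bash
python3 -m inch '[[75,[0,0.1,-0.1],0],[75,[0,0,0],0],[75,[-0.04,0.06,-1],0],[75,[-0.04,0.06,-1],0],[75,[-0.08,0.12,-2],0],[75,[-0.12,0.18,-3],0],[75,[-0.2,0.2,-4],0],[75,[0,0,-5],0],[75,[0,0,-3],0],[75,[0,0,0],0]]';python3 -c "
from h import *
o=telemetry.get_obs();print(o['contact_force'])
for n in('wrist','scene','top'):
  im=eyes.snapshot(n);b=cv2.cvtColor(im,cv2.COLOR_RGB2BGR);cv2.imwrite('pics/f_%s.png'%n,cv2.resize(b,None,fx=1.5,fy=1.5,interpolation=cv2.INTER_CUBIC))"
```

```text
time_s: 12.75
tcp_pos: [0.4281, -0.2961, 0.239]
tcp_rot: [0.659, 0.751, 0.004, 0.037]
contact_force: [0.1, -0.1, -0.3]
grip_width: 0.704
[ 0.12761143 -0.12425455 -0.26493423]
```

View pics/f_wrist.png

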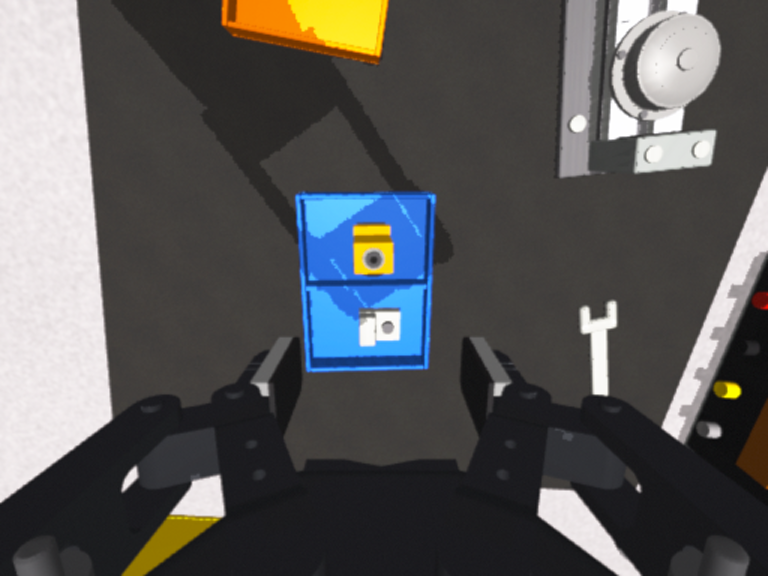

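View pics/f_scene.png

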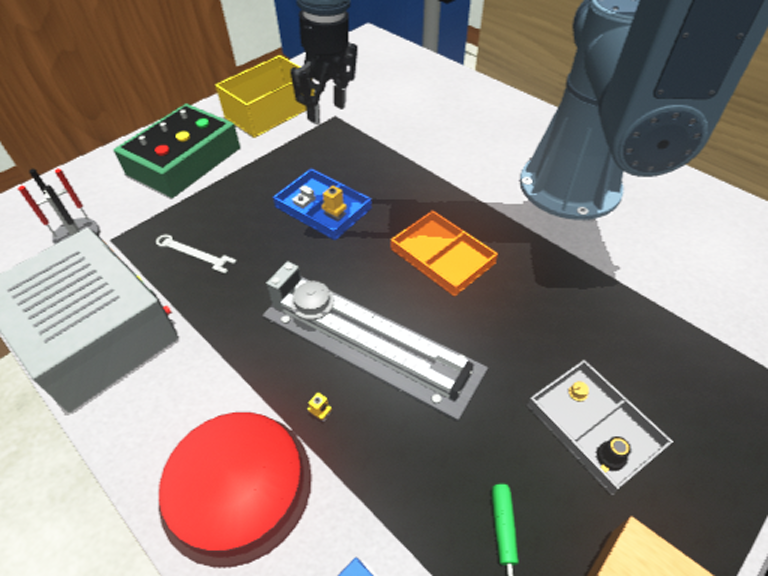

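The stop stands upright in the empty half (wrist 373,250; scene 334,202). The dog, cap and grey-tray parts look unmoved and the gripper is clear, so I'm handing in.

```bash
python3 -c "
from plant import workorder,telemetry
print(telemetry.get_obs()['dq'].round(3)); print(workorder.hand_in())"
```

```text
[-0.     0.021  0.013 -0.001 -0.001 -0.001]
the job is handed in; nothing more can be done
None
```

The yellow end stop is out of the jig and standing on its foot in the empty half of the blue tray; I handed the job in at about 13 s.

- **Slide and lift:** I gripped the stop across the slot and slid it about 137 mm over the keeper. It came up against the plate at about 18 N. I backed off 1 mm and it lifted out freely at about 3 N.
- **Set-down:** I lowered it until the foot touched the tray floor, peaking at about 25 N, then released it and moved the gripper straight up and clear.
- **Last checks:** The final scene and wrist pictures show the stop upright. The cap, the clamp dog and the grey-tray parts look to be where they were, judged by eye, and the tool force was about 0.
- **What went less well:** The arm moved about 6 mm sideways on the way down to the grasp, which I corrected before closing the jaws. The tool gradually tilted to about 4°, so the foot met the tray floor edge first, about 2° off flat, and settled flat on release.

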